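# Close the wet-painting carrier with its tongued lid board

### The arm

A 6-joint arm with a two-finger parallel gripper is mounted at the origin on the work surface. World frame = base frame: x ahead of the robot, y to its left, z up, the work surface at z = 0. Lengths are in m, angles in rad, forces in N, time in s.
With the tool pointing down it reaches from about 0.3 to 0.875 m from the base axis. Payload 6.4 kg.
Tool frame: the origin (TCP) lies between the finger pads; the fingertips stand tip_extent ahead of it and the grasp point (between the pads) lies 5 mm behind it (tip_extent is the distance from the TCP to the fingertips, in m); z points along the fingers, y is the direction in which the jaws open and shut (so a half turn about z gives the same grasp; the last joint's range is limited). The gripper opens to 85 mm and grips with 20 to 120 N. Pads are 22 mm wide; open, the fingers measure 114 mm over their backs; the gripper's body (76 mm by 85 mm) begins 54 mm behind the grasp point. The pads swing forward as they close: fully open they stand 13 mm farther back than shut.
Start: joints at [-1.487, 0.181, 1.607, -0, 1.354, -0.206], TCP at [0.164, -0.551, 0.245] pointing down, gripper open.
Joint ranges: [-2.99, 2.99], [-0.89, 2.07], [0.3, 2.58], [-1.14, 4.28], [0, 2.63], [-3.12, 3.12]. Speed limits (rad/s): [2.57, 2.57, 3.01, 3.14, 3.14, 3.14].

### API

Orientations are given as a unit quaternion [w, x, y, z].
In Python, from bench import * gives the robot as it stands.
- The arm moves only by the shell command python3 -m jog 'ROWS'. ROWS is JSON, a list of rows, each a list of 3 entries, a list of its own where there are three numbers: the shift along the tool's x, y, z in mm, then the turn, a rotation vector about the tool's x, y, z in rad, then the opening, from 0 (shut) to 1 (fully open). A call has 1 to 20 rows; each row is the pose to reach, as a shift and turn from the pose measured when the call began, along the tool's axes at that moment; what a row does not reach only later rows make up. A row lasts 1/12 s, in which the tool goes at most 41.7 mm and 7.16 degrees, less where a joint would pass 70% of its speed; a pose out of reach is approached as far as the arm can. A call with a gripper value outside its range is refused whole. The fingers move at their own pace and stop on an object; the grip force is fixed at half the most. Time passes only in rows, so rows that repeat a pose let the fingers close. It gives the time, the measured TCP pose, the force and the opening at its end, in the units of the state.
- get_obs(): the state, without advancing time (a new reading comes with each control period).
- camera(name): name is "scene" or "top" or "wrist"; returns (picture, depth): 480x640x3 uint8, red, green, blue; 480x640 float32, m along the optical axis (not along the pixel's ray), 0 where there is no reading.
- get_calibration(name): a dict with "fx", "fy", "cx", "cy" (pixels), "world_from_camera" (4x4, takes a point from camera to world coordinates). Camera axes: x right, y down, z forward; pixel columns grow to the right and rows downward; lengths in m; the calibration is good to about 2 mm. The wrist camera is an equidistant fisheye: a pixel r from the principal point sees the ray r / f radians off the axis. A picture is of the moment at which its call begins: read the wrist's pose just before it. get_calibration takes no time and is no camera call; for the wrist camera it gives the pose at the moment of the call.
- hand_in(): hands the job in, once; it reports no verdict.
The state is a dict: "time_s": time; "q": joint angles; "dq": joint speeds; "joint_efforts": joint torques, N m; "eef_pos": TCP position; "eef_rot": TCP orientation; "wrist_force": force on the tool from outside, world axes, zero at the start; "torque": the same for the moment, N m; "opening": opening from 0.0 (shut) to 1.0 (fully open).
Only numpy, scipy, OpenCV 4.12 (cv2) and the standard library are available. Lean on these libraries where they do the work, as an engineer would, in place of code of your own. Each camera call takes 0.05 s, during which the arm holds its last target.

### The job

Close the carrier over the wet painting: first take the stretcher bar off the top of the carrier and lay it flat in the shallow wooden tray, then take the lid board that has the tongue, angle its tongue into the groove under the fixed half of the lid, and lower the board until it lies flat and flush in the opening, and let go. Nothing may touch the wet painting, and leave the other board, the little pot standing on the carrier and everything else where they are.

Things in the scene. Friction and masses are not known exactly. Their poses are not given: they have to be found in the camera images.
- carrier: Plywood carrier box fixed to the table, 172 mm (its x) by 186 mm (y), 65 mm high; place and yaw vary. Origin: centre of its underside. Its -x part (x -86 to -25), roughly towards the robot, has a fixed half lid; the rest is open: x -25 to 70, y -79 to 79, walls round it with tops at z 65, far wall x 70 to 86. Ledges at z 50 run along the far wall (10 mm wide) and side walls (9 mm wide).
- groove_mouth (a point): Middle of the groove's mouth: on the carrier at x -25, y 0, z 50 mm; axes as the carrier's. The groove runs along y in the edge of the fixed half lid: 17 mm deep (x -25 to -42), 10 mm high (z 50 to 60), under a lip 5 mm thick (z 60 to 65). Its lower cheek (top at z 50) sticks out past the lip to x -13.
- seat (a point): Where the tongued board's origin belongs: on the carrier at x 22.5, y 0, z 50 mm, board axes along the carrier's. Play there: 2.5 mm each way in x, 4 mm in y. The board cannot go in level: its tongue must pass under the lip at an angle (about 20 degrees does), then move in towards -x as the board is lowered.
- painting: Wet painted panel lying inside the carrier, 130 x 140 x 4 mm, fixed, its top 10 mm above the carrier's underside. Origin: centre of its underside. Must not be touched.
- tongued_board: Loose light-wood lid board with a tongue, 0.15 to 0.3 kg, flat on the table, tongue roughly towards the robot. Body 90 mm (its x) by 150 mm (y), 15 mm thick; origin: centre of that body's underside. Along its whole -x edge a tongue sticks out 12 mm (x -45 to -57), 6 mm thick (z 0 to 6). Handle block on its middle: 20 mm (x) by 80 mm (y), z 15 to 55.
- tongue_tip (a point): Middle of the lower edge of the tongue's tip: on the tongued board at x -57, y 0, z 0 mm.
- plain_board: Loose board that belongs elsewhere: like the tongued board with the same handle, but 90 x 110 x 15 mm and without a tongue. Origin: centre of its underside. Leave it.
- stretcher_bar: Loose bar of light wood, 160 mm (its x) by 26 mm (its y) by 30 mm high, 0.06 to 0.13 kg. Origin: centre of its underside. Starts lying on top of the carrier (underside at 65 mm), bridging the opening roughly along the carrier's x.
- tray: Shallow tray of dark wood, fixed to the table, 100 mm (its x) by 196 mm (its y), walls 14 mm high and 5 mm thick, inner floor 5 mm above its underside. Origin: centre of its underside. The bar goes in lengthwise (bar x along tray y).
- paint_tin: Closed round steel tin, 97 mm across, 110 mm high. Origin: centre of its underside. Bystander.
- paint_pot: Little round pot with a white cap, 39 mm across, 38 mm high, standing on the fixed half of the carrier's lid near its +y end. Origin: centre of its underside. Bystander.
- brush_mug: White mug, 72 mm across, 90 mm high, with brushes up to 185 mm high. Origin: centre of its underside. Bystander.
- medium_bottle: Amber bottle with a black cap, 60 mm across, 150 mm high, standing close behind the carrier's far wall. Origin: centre of its underside. Bystander.
- tape_roll: Roll of paper tape lying flat, 96 mm across, 24 mm high. Origin: centre of its underside. Bystander.
- paint_tube: Paint tube lying flat, about 120 mm along its x, 34 mm wide, 18 mm high. Origin: middle of its underside. Bystander.

How it is judged:
On the way, in this order (a step that is already met when the one before it is completed fails the run):
1. the stretcher bar lies flat in the tray (x of stretcher_bar in the frame of tray between -0.03 and 0.03 m and y of stretcher_bar in the frame of tray between -0.03 and 0.03 m and z of stretcher_bar in the frame of tray below 0.01 m and angle between stretcher_bar's own z axis and vertical below 0.08 rad and contact force between stretcher_bar and the fingers below 0.1 N and linear speed of stretcher_bar below 0.03 m/s), for 0.2 s.
2. the tongue is under the lip of the groove while the board still stands at an angle (x of tongue_tip in the frame of carrier between -0.042 and -0.027 m and z of tongue_tip in the frame of carrier between 0.045 and 0.058 m and y of tongue_tip in the frame of carrier between -0.012 and 0.012 m and angle between the z axis of tongued_board and the z axis of carrier, either way round above 0.07 rad), for 0.05 s.
3. the board lies flat and flush in the opening, tongue in the groove (x of tongued_board in the frame of carrier between 0.018 and 0.027 m and y of tongued_board in the frame of carrier between -0.006 and 0.006 m and z of tongued_board in the frame of carrier between 0.047 and 0.053 m and angle between the z axis of tongued_board and the z axis of carrier, either way round below 0.03 rad and angle between the y axis of tongued_board and the y axis of carrier, either way round below 0.06 rad), for 0.2 s.
At the end, for the whole second after the job is handed in: Tongued board flat in the opening, tongue in the groove (level within 0.03 rad, height within 3 mm, carrier x 18 to 27 mm, y within 6 mm, yaw within 0.06 rad); bar flat in the tray (within 30 mm of its middle each way, underside below 10 mm); both released and at rest (all of step 3 and x of stretcher_bar in the frame of tray between -0.03 and 0.03 m and y of stretcher_bar in the frame of tray between -0.03 and 0.03 m and z of stretcher_bar in the frame of tray below 0.01 m and angle between stretcher_bar's own z axis and vertical below 0.08 rad and linear speed of each of tongued_board, stretcher_bar below 0.02 m/s); the robot touches nothing.
It fails at once if something touches the wet painting (contact force between painting and anything else above 0.5 N).
It fails at once if the other board or another bystander is pushed more than 20 mm or knocked over (distance of any of plain_board, paint_tin, paint_pot, brush_mug, medium_bottle, tape_roll, paint_tube from where it was at the start of the episode above 0.02 m or angle between any of plain_board, paint_tin, paint_pot, brush_mug, medium_bottle, tape_roll, paint_tube's own z axis and vertical above 0.5 rad).
It also fails if it takes over 61 s, if anything falls off the work surface, if the arm or the gripper's body presses on something with over 40 N, if the wrist force passes 120 N, or if a joint passes its speed limit or range.

## Working session

There is one attempt and no reset: what is moved stays moved. The work goes in short steps, Python scripts to look and compute and a shell command to move; the robot and the scene stay as the last step left them, time stands still between calls to the robot, and variables do not carry over. Pictures are saved under pics/ and viewed, and the job is handed in when it is done.

```bash
ls; mkdir -p pics; python3 - <<'E'
from bench import *
import cv2,numpy as np
print(get_obs())
for n in("scene","top"):
    p,d=camera(n); cv2.imwrite(f"pics/{n}0.png",p[:,:,::-1]); np.save(f"pics/{n}0.npy",d)
    print(n,get_calibration(n), d.min(),d.max())
E
```

```text
pics
{'time_s': 0.0, 'q': array([-1.48729184e+00,  1.81548806e-01,  1.60800875e+00, -1.82187400e-05,
        1.35376400e+00, -2.06293157e-01]), 'dq': array([-9.39914626e-04,  2.08230064e-04, -4.69408461e-05, -1.59085719e-05,
        1.42008994e-04,  6.44025691e-04]), 'joint_efforts': array([-8.59909433e-04, -4.44869292e+01, -3.51334620e+01, -2.63595439e-04,
        9.01123392e-03, -9.67162521e-06]), 'eef_pos': array([ 0.16428197, -0.55048975,  0.24437939]), 'eef_rot': array([-8.63370641e-04,  9.89519866e-01,  1.44394207e-01,  4.41620053e-05]), 'wrist_force': array([-0.06040618, -0.86791062,  0.51941422]), 'torque': array([-0.01945446, -0.00038777, -0.01257055]), 'opening': 1.0015310886371902}
scene {'fx': 519.3106813656993, 'fy': 519.3106813656993, 'cx': 322.6989446967112, 'cy': 243.72793579925874, 'world_from_camera': array([[-0.807059  ,  0.32418655, -0.49351682,  1.15628001],
       [ 0.59010163,  0.47237398, -0.65470825,  0.78408763],
       [ 0.02087689, -0.81961327, -0.57253668,  0.75739737],
       [ 0.        ,  0.        ,  0.        ,  1.        ]])} 0.0 3.999484
top {'fx': 559.8484113219611, 'fy': 559.8484113219611, 'cx': 316.4112475171041, 'cy': 239.14518239584896, 'world_from_camera': array([[-0.01683558, -0.9913964 ,  0.12980652,  0.36400883],
       [-0.99977333,  0.01838387,  0.01073856, -0.01597276],
       [-0.01303251, -0.12959631, -0.99148119,  1.63084403],
       [ 0.        ,  0.        ,  0.        ,  1.        ]])} 0.0 2.5831728
```

View pics/top0.png

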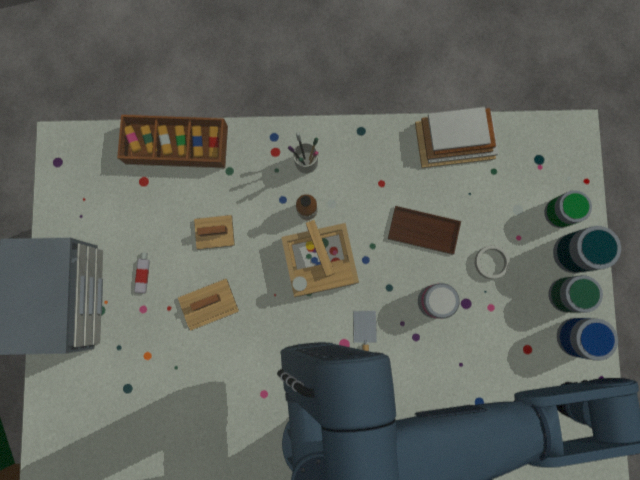

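View pics/scene0.png

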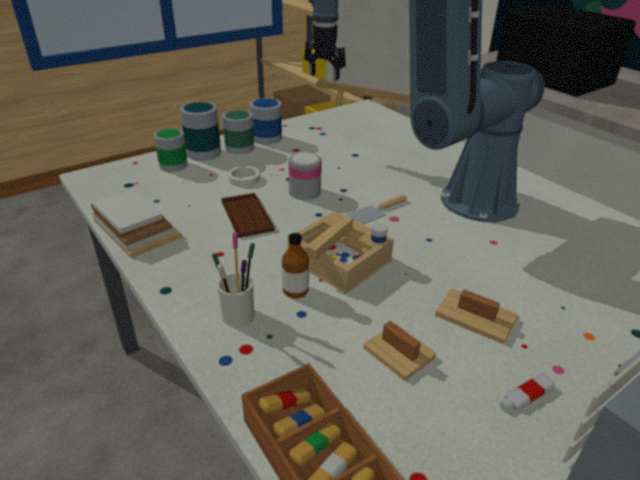

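```bash
cat > h.py <<'E'
from bench import *
import cv2,numpy as np
from scipy.spatial.transform import Rotation as R
def cloud(d,c):
    v,u=np.mgrid[0:d.shape[0],0:d.shape[1]]
    P=np.stack([(u-c['cx'])/c['fx']*d,(v-c['cy'])/c['fy']*d,d],-1)
    T=c['world_from_camera']; W=P@T[:3,:3].T+T[:3,3]; W[d<=0]=np.nan; return W
E
python3 - <<'E'
from h import *
p=cv2.imread("pics/top0.png"); d=np.load("pics/top0.npy"); W=cloud(d,get_calibration("top"))
def comp(name,x0,x1,y0,y1,z0,z1):
    m=((W[...,0]>x0)&(W[...,0]<x1)&(W[...,1]>y0)&(W[...,1]<y1)&(W[...,2]>z0)&(W[...,2]<z1)).astype(np.uint8)
    n,l,s,c=cv2.connectedComponentsWithStats(m)
    for i in range(1,n):
        if s[i,4]>60:
            pts=W[l==i]; r=cv2.minAreaRect((pts[:,:2]*1000).astype(np.float32))
            print(name,s[i].tolist(),"rect",np.round(r[0],1),np.round(r[1],1),round(r[2],1),"z med",np.round(np.median(pts[:,2]),4))
print("table z",np.nanmedian(W[200:400,100:170,2]))
comp("all",0.2,0.9,-0.45,0.4,0.010,0.03)
comp("carr",0.2,0.9,-0.15,0.12,0.058,0.075)
comp("bar",0.2,0.9,-0.15,0.12,0.085,0.104)
comp("hand",0.2,0.9,0.12,0.4,0.045,0.065)
comp("board",0.2,0.9,0.12,0.4,0.009,0.065)
comp("tongue",0.2,0.9,0.12,0.4,0.003,0.065)
comp("tray",0.2,0.9,-0.4,-0.12,0.009,0.02)
# rectified map
c=cv2.resize(p[180:360,150:480],None,fx=2.4,fy=2.4,interpolation=cv2.INTER_CUBIC); cv2.imwrite("pics/topc.png",c)
E
```

```text
table z -0.00028887376008057686
all [416, 130, 53, 38, 447] rect [ 846.8 -375.7] [114.3 140.5] 4.9 z med 0.0163
all [388, 209, 73, 46, 320] rect [ 597.5 -313.5] [200.2 101.7] 75.6 z med 0.0144
all [194, 215, 41, 35, 838] rect [602.4 301.2] [ 91.1 111.7] 5.1 z med 0.0156
all [322, 236, 22, 26, 233] rect [546.9 -46. ] [72.7 51.4] 11.3 z med 0.0127
all [293, 241, 28, 29, 306] rect [531.3  33.6] [72.9 69.6] 12.5 z med 0.013
all [179, 279, 59, 48, 1248] rect [396.9 319.1] [ 93.6 150.7] 21.5 z med 0.015
carr [281, 223, 78, 74, 1825] rect [512.1  -6.6] [172.7 186.1] 11.4 z med 0.0651
bar [296, 195, 21, 21, 137] rect [662.1  28.3] [56.2 56.6] 89.4 z med 0.0975
bar [306, 220, 29, 57, 538] rect [541.2  -8. ] [159.8  26.2] 19.8 z med 0.0951
bar [293, 277, 14, 14, 101] rect [443.1  48.9] [35.7 35.4] 88.3 z med 0.1014
hand [178, 129, 25, 30, 494] rect [856.  365.1] [69.5 86.8] 90.0 z med 0.0537
hand [209, 129, 10, 26, 201] rect [863.9 296.7] [27.6 73.2] 88.0 z med 0.055
hand [178, 160, 45, 5, 80] rect [801.3 335.4] [127.9   9.1] 89.2 z med 0.053
hand [197, 226, 29, 10, 205] rect [602.6 302.3] [21
[... 379 characters left out ...]
[604.  302.6] [ 95.6 113.4] 6.0 z med 0.0166
board [179, 279, 59, 48, 1556] rect [393.8 318.2] [100.1 151.6] 20.4 z med 0.0155
tongue [178, 129, 43, 32, 1074] rect [852.2 340.6] [ 95.  118.6] 0.2 z med 0.0501
tongue [178, 128, 52, 47, 419] rect [817.3 312.1] [ 81.9 174.2] 35.3 z med 0.0318
tongue [191, 208, 47, 44, 1251] rect [613.3 301.9] [117.2 133.1] 8.4 z med 0.0159
tongue [179, 276, 60, 57, 1908] rect [390.9 318. ] [139.3 170. ] 28.8 z med 0.0144
tray [416, 130, 36, 38, 286] rect [ 845.1 -350.6] [115.3  90.1] 5.1 z med 0.0145
tray [392, 206, 62, 19, 150] rect [ 641.7 -310.1] [177.4  43. ] 85.2 z med 0.0134
tray [388, 222, 68, 33, 181] rect [ 559.5 -300.5] [199.8  49.9] 65.4 z med 0.0138
```

View pics/topc.png

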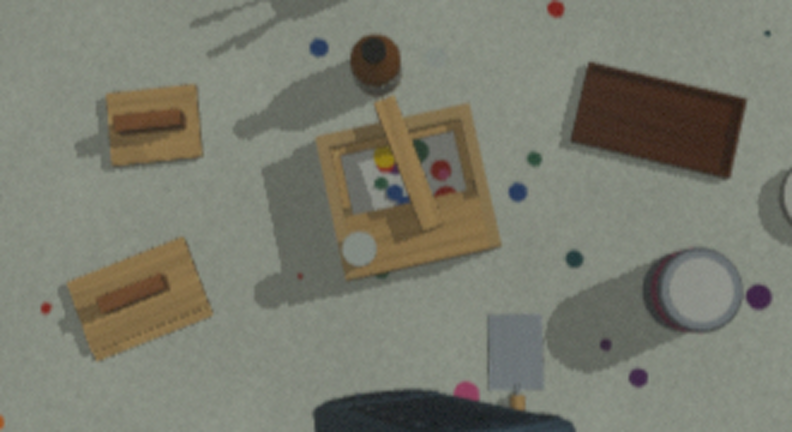

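```bash
python3 -c "
from h import *
o=get_obs()
p,d=camera('wrist'); c=get_calibration('wrist'); cv2.imwrite('pics/w0.png',p[:,:,::-1]); print(c,d.min(),d.max())
T=np.eye(4);q=o['eef_rot'];T[:3,:3]=R.from_quat([q[1],q[2],q[3],q[0]]).as_matrix();T[:3,3]=o['eef_pos']
print(np.linalg.inv(T)@c['world_from_camera'])
"
```

```text
{'fx': 371.64829954431775, 'fy': 371.64829954431775, 'cx': 321.4822783936432, 'cy': 239.31166508893102, 'world_from_camera': array([[ 0.28559546, -0.91331687, -0.29032316,  0.23711841],
       [-0.95834951, -0.27255484, -0.08532333, -0.52811335],
       [-0.00120174,  0.30259901, -0.9531172 ,  0.37411809],
       [ 0.        ,  0.        ,  0.        ,  1.        ]])} 0.0 1.4837664
[[-1.33459458e-04 -9.53015309e-01 -3.02922109e-01  7.62646036e-02]
 [ 9.99999906e-01 -2.52483172e-04  3.53757217e-04 -8.79435653e-04]
 [-4.13618778e-04 -3.02922033e-01  9.53015252e-01 -1.29647679e-01]
 [ 0.00000000e+00  0.00000000e+00  0.00000000e+00  1.00000000e+00]]
```

View pics/w0.png

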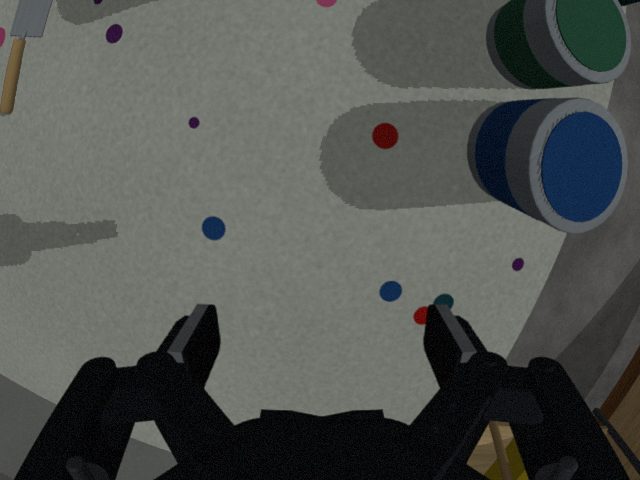

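```bash
cat >> h.py <<'E'
def tool():
    o=get_obs();q=o['eef_rot'];return np.array(o['eef_pos']),R.from_quat([q[1],q[2],q[3],q[0]])
def down(yaw): # tool x at yaw (deg), z down
    return R.from_euler('z',yaw,degrees=True)*R.from_rotvec([np.pi,0,0])
def tgt(pos_mm,rot):
    p,r=tool(); s=r.inv().apply(np.array(pos_mm)/1000-p)*1000; rv=(r.inv()*rot).as_rotvec()
    print("shift",np.round(s,1).tolist(),"turn",np.round(rv,3).tolist(),"rows>=",np.linalg.norm(s)/41.7,np.degrees(np.linalg.norm(rv))/7.16)
E
python3 -c "
from h import *
tgt([541,-8,200],down(19.8))"
```

```text
shift [516.1, -412.3, 45.3] turn [-0.001, -0.0, -0.056] rows>= 15.877107564254343 0.4464578172669254
```

```bash
python3 -m jog '[[[516,-412,10],[0,0,-0.056],0.7],[[516,-412,10],[0,0,-0.056],0.7],[[516,-412,10],[0,0,-0.056],0.7],[[516,-412,10],[0,0,-0.056],0.7],[[516,-412,10],[0,0,-0.056],0.7],[[516,-412,10],[0,0,-0.056],0.7],[[516,-412,10],[0,0,-0.056],0.7],[[516,-412,10],[0,0,-0.056],0.7],[[516,-412,10],[0,0,-0.056],0.7],[[516,-412,10],[0,0,-0.056],0.7],[[516,-412,45],[0,0,-0.056],0.7],[[516,-412,45],[0,0,-0.056],0.7],[[516,-412,45],[0,0,-0.056],0.7],[[516,-412,45],[0,0,-0.056],0.7],[[516,-412,45],[0,0,-0.056],0.7],[[516,-412,45],[0,0,-0.056],0.7],[[516,-412,45],[0,0,-0.056],0.7],[[516,-412,45],[0,0,-0.056],0.7],[[516,-412,45],[0,0,-0.056],0.7]]'
python3 -c "
from h import *
o=get_obs();c=get_calibration('wrist')
p,d=camera('wrist'); cv2.imwrite('pics/w1.png',p[:,:,::-1]);np.savez('pics/w1.npz',d=d,T=c['world_from_camera'])
p,d=camera('top'); cv2.imwrite('pics/top1.png',p[150:390,150:480][:,:,::-1]);np.save('pics/top1.npy',d)
print(o['time_s'],o['eef_pos'],o['q'])
tgt([541,-8,79],down(19.8))
"
```

```text
time_s: 1.73
eef_pos: [0.5406, -0.0082, 0.1999]
eef_rot: [-0.001, 0.985, 0.173, -0.001]
wrist_force: [0.4, -0.9, 0.6]
opening: 0.701
1.7333 [ 0.54063093 -0.00822123  0.19987423] [-2.35311525e-01  1.51189330e-01  1.73705909e+00  8.66900920e-04
  1.25483354e+00  9.88464730e-01]
shift [0.8, -0.9, 121.4] turn [-0.001, -0.0, -0.001] rows>= 2.9111289285178623 0.012302027298670132
```

View pics/w1.png

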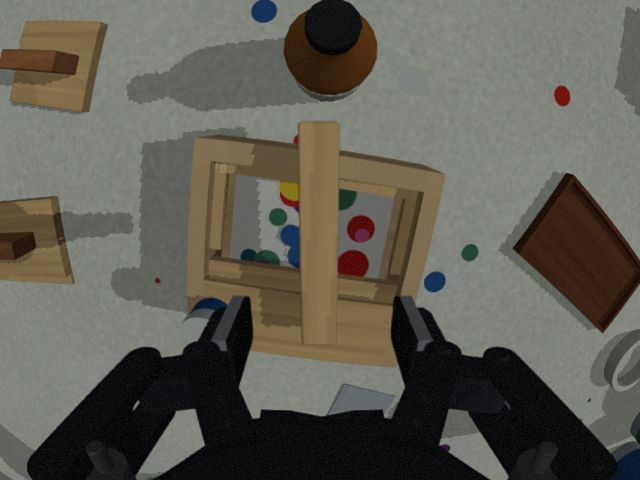

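```bash
python3 -m jog '[[[1,-1,40],[0,0,0],0.5],[[1,-1,80],[0,0,0],0.5],[[1,-1,105],[0,0,0],0.5],[[1,-1,121],[0,0,0],0.5],[[1,-1,121],[0,0,0],0.5],[[1,-1,121],[0,0,0],0.0],[[1,-1,121],[0,0,0],0.0],[[1,-1,121],[0,0,0],0.0],[[1,-1,121],[0,0,0],0.0],[[1,-1,121],[0,0,0],0.0],[[1,-1,121],[0,0,0],0.0],[[1,-1,90],[0,0,0],0.0],[[1,-1,50],[0,0,0],0.0],[[1,-1,20],[0,0,0],0.0],[[1,-1,20],[0,0,0],0.0]]'
python3 -c "
from h import *
o=get_obs();c=get_calibration('wrist')
p,d=camera('wrist'); cv2.imwrite('pics/w2.png',p[:,:,::-1])
p,d=camera('top');np.save('pics/top2.npy',d);W=cloud(d,get_calibration('top'))
print(o['time_s'],o['eef_pos'],o['q'])
tgt([597.5,-313.5,160],down(75.6))
"
```

```text
time_s: 3.08
eef_pos: [0.5454, -0.0087, 0.1879]
eef_rot: [0.002, 0.985, 0.172, 0.006]
wrist_force: [2.0, -0.7, -0.1]
opening: 0.293
3.0833 [ 0.54544093 -0.00874118  0.18785378] [-2.34268665e-01  1.66806858e-01  1.74530621e+00  1.08961178e-03
  1.21762961e+00  9.91243535e-01]
shift [-51.3, 306.1, 22.3] turn [0.003, -0.003, -0.975] rows>= 7.461432401979061 7.79988941044985
```

View pics/w2.png

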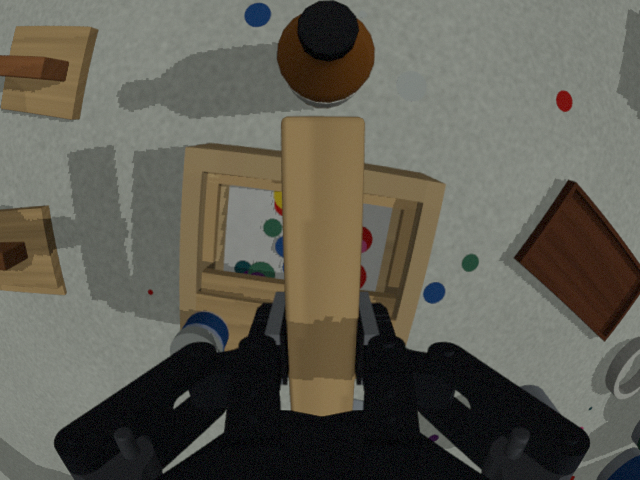

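```bash
python3 -m jog '[[[-8,41,0],[0,0,-0.05],0.0],[[-15,82,0],[0,0,-0.17],0.0],[[-22,120,0],[0,0,-0.29],0.0],[[-29,160,0],[0,0,-0.41],0.0],[[-36,200,0],[0,0,-0.53],0.0],[[-43,240,0],[0,0,-0.65],0.0],[[-50,280,0],[0,0,-0.77],0.0],[[-51,306,0],[0,0,-0.89],0.0],[[-51,306,22],[0,0,-0.975],0.0],[[-51,306,60],[0,0,-0.975],0.0],[[-51,306,60],[0,0,-0.975],0.0],[[-51,306,60],[0,0,-0.975],0.0]]'
python3 -c "
from h import *
o=get_obs();c=get_calibration('wrist')
p,d=camera('wrist'); cv2.imwrite('pics/w3.png',p[:,:,::-1])
print(o['time_s'],o['eef_pos'],o['q'])
p,d=camera('top');W=cloud(d,get_calibration('top'));cv2.imwrite('pics/top3.png',cv2.resize(p[180:320,360:500][:,:,::-1],None,fx=4,fy=4))
tgt([597.5,-313.5,20],down(75.6))
"
```

```text
time_s: 4.18
eef_pos: [0.5951, -0.3111, 0.1176]
eef_rot: [-0.004, 0.79, 0.613, 0.0]
wrist_force: [-0.2, 0.4, -0.0]
opening: 0.295
4.1833 [ 0.59505238 -0.31113356  0.11757368] [-0.65921371  0.51985189  1.433202    0.0025515   1.19578235 -0.40846353]
shift [-0.8, -0.8, 102.8] turn [0.003, -0.001, 0.0] rows>= 2.4648850251470216 0.027051278343071493
```

View pics/w3.png

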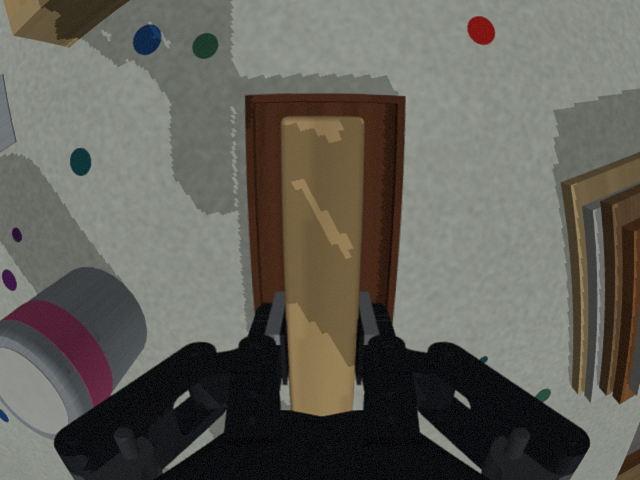

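```bash
python3 -m jog '[[[-1,-1,35],[0,0,0],0.0],[[-1,-1,70],[0,0,0],0.0],[[-1,-1,90],[0,0,0],0.0],[[-1,-1,97],[0,0,0],0.0],[[-1,-1,97],[0,0,0],0.0],[[-1,-1,97],[0,0,0],0.0]]'
```

```text
time_s: 4.78
eef_pos: [0.5987, -0.3144, 0.0281]
eef_rot: [0.002, 0.79, 0.613, 0.002]
wrist_force: [-0.4, 0.5, -0.8]
opening: 0.291
```

```bash
python3 -m jog '[[[0,0,4],[0,0,0],0.0],[[0,0,7],[0,0,0],0.0],[[0,0,7],[0,0,0],0.0],[[0,0,7],[0,0,0],0.0]]'
```

```text
time_s: 5.12
eef_pos: [0.599, -0.3146, 0.022]
eef_rot: [0.003, 0.79, 0.613, 0.002]
wrist_force: [-0.3, 0.7, -1.1]
opening: 0.292
```

```bash
python3 -m jog '[[[0,0,3],[0,0,0],0.0],[[0,0,4],[0,0,0],0.0],[[0,0,4],[0,0,0],0.0],[[0,0,4],[0,0,0],0.0]]'
python3 -m jog '[[[0,0,2],[0,0,0],0.0],[[0,0,3],[0,0,0],0.0],[[0,0,3],[0,0,0],0.0]]'
```

```text
time_s: 5.45
eef_pos: [0.5995, -0.315, 0.0205]
eef_rot: [0.003, 0.79, 0.613, 0.002]
wrist_force: [-5.7, 3.9, 13.8]
opening: 0.292
time_s: 5.7
eef_pos: [0.5998, -0.3151, 0.0205]
eef_rot: [0.003, 0.79, 0.613, 0.002]
wrist_force: [-7.4, 4.7, 18.3]
opening: 0.29
```

```bash
python3 -m jog '[[[0,0,0],[0,0,0],0.45],[[0,0,0],[0,0,0],0.5],[[0,0,0],[0,0,0],0.5],[[0,0,0],[0,0,0],0.5],[[0,0,-20],[0,0,0],0.5],[[0,0,-50],[0,0,0],0.5],[[0,0,-90],[0,0,0],0.5],[[0,0,-130],[0,0,0],0.5],[[0,0,-160],[0,0,0],0.5],[[0,0,-190],[0,0,0],0.5],[[0,0,-190],[0,0,0],0.5],[[0,0,-190],[0,0,0],0.5]]'
python3 -c "
from h import *
o=get_obs();c=get_calibration('wrist')
p,d=camera('wrist'); cv2.imwrite('pics/w4.png',p[:,:,::-1])
print(o['time_s'],o['eef_pos'],o['q'])
tgt([398.4,319.6,210],down(110.5))
"
```

```text
time_s: 6.7
eef_pos: [0.5996, -0.3154, 0.2132]
eef_rot: [0.006, 0.79, 0.613, 0.002]
wrist_force: [-0.5, -0.6, -0.2]
opening: 0.497
6.7 [ 0.59964126 -0.31538583  0.21323733] [-0.65981582  0.42228033  1.36701742  0.00193706  1.33990996 -0.41032977]
shift [565.0, -350.8, -3.0] turn [0.007, 0.004, -0.608] rows>= 15.94822797723279 4.863346747741766
```

View pics/w4.png

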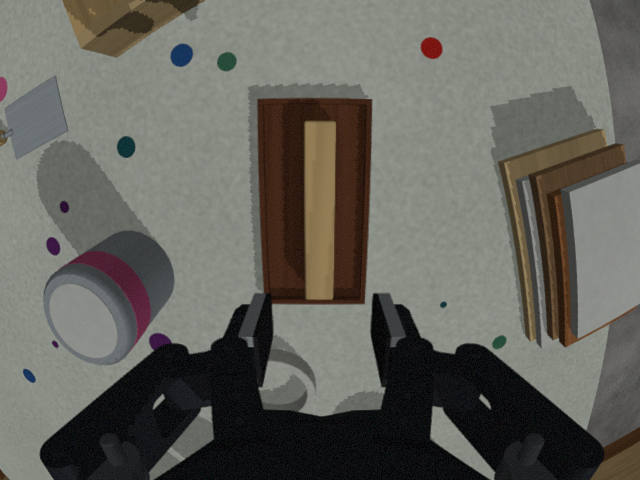

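```bash
python3 -m jog '[[[565,-351,-3],[0,0,-0.6],0.5],[[565,-351,-3],[0,0,-0.6],0.5],[[565,-351,-3],[0,0,-0.6],0.5],[[565,-351,-3],[0,0,-0.6],0.5],[[565,-351,-3],[0,0,-0.6],0.5],[[565,-351,-3],[0,0,-0.6],0.5],[[565,-351,-3],[0,0,-0.6],0.5],[[565,-351,-3],[0,0,-0.6],0.5],[[565,-351,-3],[0,0,-0.6],0.5],[[565,-351,-3],[0,0,-0.6],0.5],[[565,-351,-3],[0,0,-0.6],0.5],[[565,-351,-3],[0,0,-0.6],0.5],[[565,-351,-3],[0,0,-0.6],0.5],[[565,-351,-3],[0,0,-0.608],0.5],[[565,-351,-3],[0,0,-0.608],0.5],[[565,-351,-3],[0,0,-0.608],0.5],[[565,-351,-3],[0,0,-0.608],0.5],[[565,-351,-3],[0,0,-0.608],0.5],[[565,-351,-3],[0,0,-0.608],0.5]]'
python3 - <<'E'
from h import *
o=get_obs();c=get_calibration('wrist')
p,d=camera('wrist'); cv2.imwrite('pics/w5.png',p[:,:,::-1])
print(o['time_s'],o['eef_pos'],o['q'])
p,d=camera('top');W=cloud(d,get_calibration('top'));cv2.imwrite('pics/top5.png',cv2.resize(p[150:360,160:480][:,:,::-1],None,fx=2.4,fy=2.4))
def comp(name,x0,x1,y0,y1,z0,z1):
    m=((W[...,0]>x0)&(W[...,0]<x1)&(W[...,1]>y0)&(W[...,1]<y1)&(W[...,2]>z0)&(W[...,2]<z1)).astype(np.uint8)
    n,l,s,c=cv2.connectedComponentsWithStats(m)
    for i in range(1,n):
        if s[i,4]>60:
            pts=W[l==i]; r=cv2.minAreaRect((pts[:,:2]*1000).astype(np.float32))
            A=np.c_[pts[:,:2]-pts[:,:2].mean(0),np.ones(len(pts))]
            print(name,s[i].tolist(),"rect",np.round(r[0],1),np.round(r[1],1),round(r[2],1),"z med",np.round(np.median(pts[:,2]),4),np.linalg.lstsq(A,pts[:,2],rcond=None)[0])
comp("bar",.45,.75,-.45,-.18,.025,.05)
comp("tray",.45,.75,-.45,-.18,.009,.02)
comp("carr",0.2,0.9,-0.15,0.12,0.058,0.075)
comp("ledge",0.2,0.9,-0.15,0.12,0.045,0.055)
comp("pot",0.4,0.48,0,0.12,0.09,0.12)
tgt([398.4,319.6,30],down(110.5))
E
```

```text
time_s: 8.33
eef_pos: [0.3973, 0.3192, 0.2082]
eef_rot: [0.003, 0.569, 0.822, -0.001]
wrist_force: [-0.5, -0.7, -0.7]
opening: 0.498
8.3333 [0.39727924 0.31917232 0.20823191] [ 0.44778967  0.07148645  1.80711138 -0.00725822  1.26107179  0.09089033]
bar [399, 217, 56, 22, 527] rect [ 601.3 -316.1] [159.5  28.4] 75.6 z med 0.0348 [ 0.01042581 -0.00142542  0.034774  ]
tray [407, 209, 54, 46, 257] rect [ 592.7 -330.3] [159.8 103. ] 75.9 z med 0.0137 [ 0.0054515  -0.00356072  0.01394448]
carr [281, 223, 78, 74, 1946] rect [512.1  -6.7] [172.7 186. ] 11.5 z med 0.0649 [ 0.00250079 -0.00135429  0.06503097]
ledge [288, 230, 55, 37, 241] rect [5.472e+02 2.000e-01] [ 71.4 159.4] 12.9 z med 0.0499 [0.0090646  0.00231751 0.04992554]
ledge [294, 259, 55, 15, 178] rect [494.1 -10.6] [ 10.9 158.1] 11.3 z med 0.0499 [ 0.01084295 -0.00172261  0.0499223 ]
pot [293, 277, 14, 14, 161] rect [443.2  48.8] [35.8 35.8] 89.6 z med 0.1023 [-0.00839821  0.03456592  0.10224815]
shift [2.3, -0.2, 179.0] turn [0.004, 0.006, -0.001] rows>= 4.291904864840657 0.061210865047627315
```

View pics/w5.png

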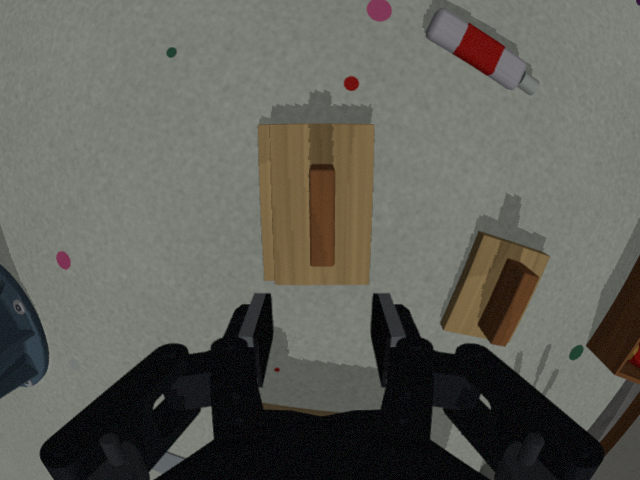

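View pics/top5.png

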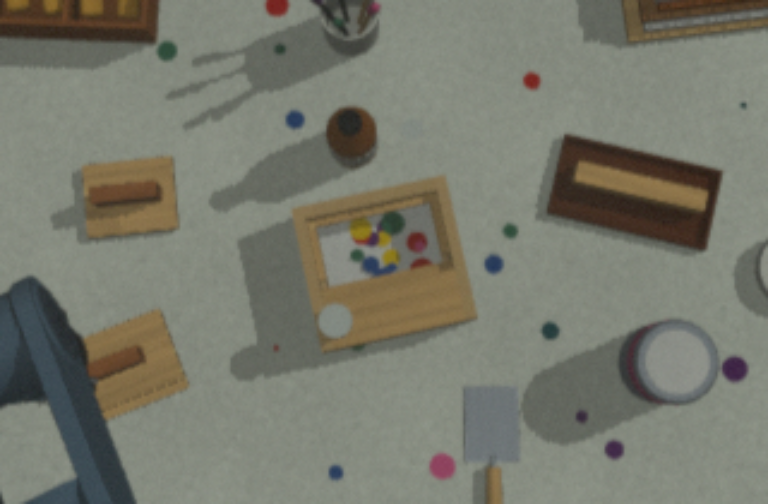

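```bash
python3 -m jog '[[[2,0,40],[0.004,0.006,0],0.5],[[2,0,80],[0.004,0.006,0],0.5],[[2,0,120],[0.004,0.006,0],0.5],[[2,0,150],[0.004,0.006,0],0.5],[[2,0,172],[0.004,0.006,0],0.5],[[2,0,174],[0.004,0.006,0],0.5],[[2,0,174],[0.004,0.006,0],0.5],[[2,0,174],[0.004,0.006,0],0.5]]'
python3 -c "
from h import *
o=get_obs()
p,d=camera('wrist'); cv2.imwrite('pics/w6.png',p[:,:,::-1])
tgt([398.4,319.6,35],down(110.5))"
```

```text
time_s: 9.1
eef_pos: [0.4, 0.3191, 0.0361]
eef_rot: [0.001, 0.571, 0.821, 0.0]
wrist_force: [-0.4, 0.2, 0.8]
opening: 0.499
shift [0.7, -1.8, 1.7] turn [0.003, 0.0, -0.002] rows>= 0.0628233753390096 0.03070630235157803
```

View pics/w6.png

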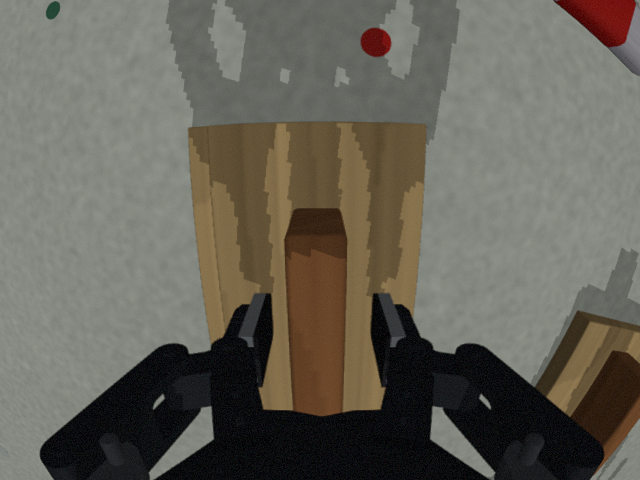

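```bash
python3 -m jog '[[[1,-2,1],[0,0,0],0.4],[[1,-2,1],[0,0,0],0.4],[[1,-2,1],[0,0,0],0.0],[[1,-2,1],[0,0,0],0.0],[[1,-2,1],[0,0,0],0.0],[[1,-2,1],[0,0,0],0.0],[[1,-2,1],[0,0,0],0.0],[[1,-2,1],[0,0,0],0.0]]'
python3 -c "
from h import *
p,r=tool();print(p,r.as_matrix()[:,0], np.degrees(np.arctan2(r.as_matrix()[1,0],r.as_matrix()[0,0])))"
python3 -m jog '[[[0,0,-20],[0,0,0],0.0],[[0,0,-60],[0,0,0],0.0],[[0,0,-100],[0,0,0],0.0],[[0,0,-140],[0,0,0],0.0],[[0,0,-175],[0,0,0],0.0],[[0,0,-175],[0,0,0],0.0],[[0,0,-175],[0,0,0],0.0]]'
python3 -c "
from h import *
o=get_obs();print(o['q'])
c=get_calibration('wrist')
p,d=camera('wrist'); cv2.imwrite('pics/w7.png',p[:,:,::-1]); np.savez('pics/w7.npz',d=d,T=c['world_from_camera'])"
```

```text
time_s: 9.82
eef_pos: [0.3989, 0.3203, 0.037]
eef_rot: [0.001, 0.571, 0.821, 0.002]
wrist_force: [-1.1, -1.2, 9.0]
opening: 0.227
[0.39892431 0.32025882 0.03700229] [-3.48190699e-01  9.37423713e-01 -1.39380105e-04] 110.37669022759857
time_s: 10.4
eef_pos: [0.3993, 0.3207, 0.2144]
eef_rot: [0.003, 0.571, 0.821, 0.004]
wrist_force: [-0.4, -0.4, -3.3]
opening: 0.222
[ 4.44951593e-01  6.38645360e-02  1.80204254e+00 -6.21873148e-04
  1.26568809e+00  8.91595012e-02]
```

View pics/w7.png

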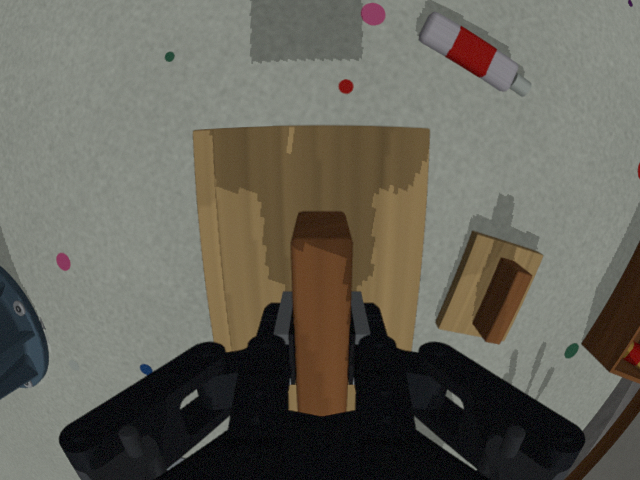

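```bash
cat >> h.py <<'E'
def wcloud(d,c):
    v,u=np.mgrid[0:d.shape[0],0:d.shape[1]]
    x=(u-c['cx'])/c['fx'];y=(v-c['cy'])/c['fy'];th=np.hypot(x,y);k=np.tan(th)/np.maximum(th,1e-9)
    P=np.stack([x*k*d,y*k*d,d],-1);P[(d<=0)|(th>1.2)]=np.nan; return P
TC=np.array([[0,-.953015,-.302922,.0762646],[1,0,0,-.00088],[0,-.302922,.953015,-.12965]])
def wtool(d,c):
    return wcloud(d,c)@TC[:,:3].T+TC[:,3]
E
python3 - <<'E'
from h import *
z=np.load('pics/w7.npz');d=z['d'];c=get_calibration('wrist')
Q=wtool(d,c)*1000
m=(Q[...,2]>10)&(Q[...,2]<45)&(abs(Q[...,1])<80)&(Q[...,0]>20)&(Q[...,0]<120)
top=m&(Q[...,2]<28)
P=Q[top]; A=np.c_[P[:,:2],np.ones(len(P))]; print(len(P),np.linalg.lstsq(A,P[:,2],rcond=None)[0])
print("x max",np.percentile(P[:,0],[90,97,99,99.7]),"y",np.percentile(P[:,1],[.3,1,3,97,99,99.7]))
B=Q[m&(Q[...,2]>28)]; print("tongue",len(B),np.percentile(B[:,1],[.5,5,50,95]),np.median(B[:,2]))
H=Q[(Q[...,2]<-10)&(Q[...,2]>-25)&(abs(Q[...,1])<20)&(Q[...,0]>18)&(Q[...,0]<60)]
print("handle",len(H),np.percentile(H[:,0],[50,95,99]),np.percentile(H[:,1],[1,5,95,99]),np.median(H[:,2]))
E
```

```text
25269 [3.25219817e-03 3.66254870e-03 2.07752257e+01]
x max [71.53201807 74.88851382 75.84580507 76.2130861 ] y [-45.53396261 -44.86996068 -43.14100997  40.90329963  42.6600518
  43.33213564]
tongue 2359 [-58.02434121 -57.30904372 -52.99741022 -48.90416148] 29.848502609302606
handle 4482 [31.72185751 41.33837068 41.65332226] [-10.66035414  -9.75633574   7.83048616   8.76519851] -18.7896842692057
```

```bash
cat >> h.py <<'E'
CP=np.array([512.1,-6.7,0]);CR=R.from_euler('z',11.45,degrees=True)
B2T=R.from_matrix(np.array([[0,1,0],[1,0,0],[0,0,-1]]).T) # tool->board axes
OFF=np.array([0,-0.5,36.5])
def bpose(bx,tipz,th,by=0):
    b=np.array([bx,by,tipz+57*np.sin(np.radians(th))])
    RB=CR*R.from_euler('y',-th,degrees=True)
    pos=CP+CR.apply(b)+RB.apply(OFF); return pos,RB*B2T
def where():
    p,r=tool(); RB=r*B2T.inv(); rel=CR.inv()*RB
    b=CR.inv().apply(p*1000-RB.apply(OFF)-CP); tip=b+rel.apply([-57,0,0])
    print("board",np.round(b,1),"tip",np.round(tip,1),"rotvec deg",np.round(rel.as_rotvec(degrees=True),2))
def go(bx,tipz,th,by=0):
    p,r=bpose(bx,tipz,th,by); print(np.round(p,1)); tgt(p,r)
E
python3 -c "
from h import *
where(); go(37,100,0); go(37,80,14)
for r in (bpose(37,80,0)[1],bpose(37,80,14)[1]): print(r.as_matrix().round(2))
"
```

```text
board [-47.  343.4 175.5] tip [-103.3  334.5  175.2] rotvec deg [ 0.02 -0.31  8.94]
[5.485e+02 2.000e-01 1.365e+02]
shift [-352.3, 29.3, 75.7] turn [0.005, -0.0, 0.156] rows>= 8.668827101245547 1.2496246953373538
[539.8  -1.6 129.2]
shift [-350.9, 20.5, 83.0] turn [-0.238, -0.019, 0.155] rows>= 8.660460426890987 2.282378460820544
[[-0.2   0.98  0.  ]
 [ 0.98  0.2   0.  ]
 [ 0.    0.   -1.  ]]
[[-0.2   0.95  0.24]
 [ 0.98  0.19  0.05]
 [ 0.    0.24 -0.97]]
```

```bash
python3 -m jog '[[[-40,2,0],[0,0,0.02],0.0],[[-80,5,0],[0,0,0.04],0.0],[[-120,7,0],[0,0,0.06],0.0],[[-160,9,0],[0,0,0.08],0.0],[[-200,12,0],[0,0,0.1],0.0],[[-240,14,0],[-0.05,-0.004,0.12],0.0],[[-280,16,0],[-0.1,-0.008,0.14],0.0],[[-320,19,0],[-0.15,-0.012,0.155],0.0],[[-340,20,5],[-0.2,-0.016,0.155],0.0],[[-351,20,10],[-0.238,-0.019,0.155],0.0],[[-351,20,20],[-0.238,-0.019,0.155],0.0],[[-351,20,20],[-0.238,-0.019,0.155],0.0],[[-351,20,20],[-0.238,-0.019,0.155],0.0]]'
python3 -c "
from h import *
o=get_obs();print(o['q'],o['wrist_force'])
where(); go(37,80,14)
p,d=camera('wrist'); cv2.imwrite('pics/w8.png',p[:,:,::-1])"
```

```text
time_s: 11.53
eef_pos: [0.5372, -0.001, 0.1896]
eef_rot: [0.074, 0.629, 0.769, 0.093]
wrist_force: [0.4, 0.0, -1.9]
opening: 0.227
[-0.28978252  0.00724177  1.93346399  0.1360622   0.99523984 -0.55199349] [ 0.38250702  0.03571173 -1.92218775]
board [ 34.3   1.2 154.1] tip [-21.1   1.2 140.7] rotvec deg [  0.18 -13.66   0.  ]
[539.8  -1.6 129.2]
shift [-1.3, -11.9, 59.3] turn [-0.006, -0.003, -0.0] rows>= 1.4495721734286469 0.053254732603139975
```

View pics/w8.png

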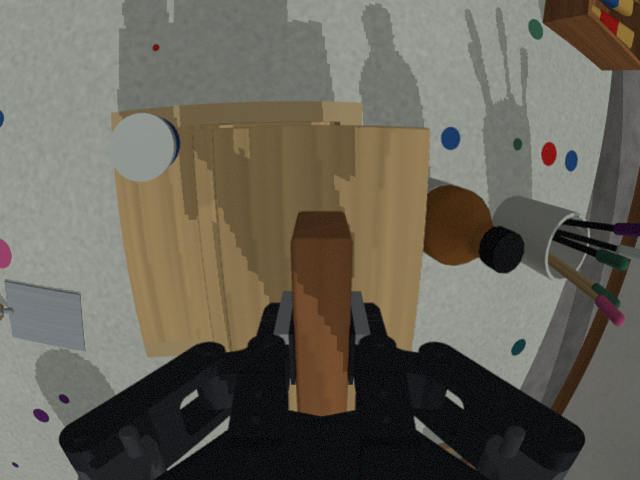

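```bash
python3 -m jog '[[[-1,-6,30],[-0.006,-0.003,0],0.0],[[-1,-13,60],[-0.006,-0.003,0],0.0],[[-1,-14,67],[-0.006,-0.003,0],0.0],[[-1,-14,67],[-0.006,-0.003,0],0.0],[[-1,-14,67],[-0.006,-0.003,0],0.0],[[-1,-14,67],[-0.006,-0.003,0],0.0]]'
python3 -c "
from h import *
where(); go(37,52,14)
c=get_calibration('wrist')
p,d=camera('wrist'); cv2.imwrite('pics/w9.png',p[:,:,::-1])
np.savez('pics/w9.npz',d=d,T=c['world_from_camera'])
p,d=camera('scene'); cv2.imwrite('pics/s9.png',cv2.resize(p[200:310,270:420][:,:,::-1],None,fx=5,fy=5,interpolation=cv2.INTER_CUBIC))
"
```

```text
time_s: 12.08
eef_pos: [0.542, -0.0012, 0.1243]
eef_rot: [0.079, 0.628, 0.769, 0.096]
wrist_force: [1.0, 0.1, -2.4]
opening: 0.221
board [39.4 -0.1 88.9] tip [-15.8  -0.2  74.9] rotvec deg [ -0.12 -14.28   0.09]
[539.8  -1.6 101.2]
shift [0.1, -7.9, 21.8] turn [0.005, 0.002, 0.002] rows>= 0.5562280443695953 0.04386928830885292
```

View pics/w9.png

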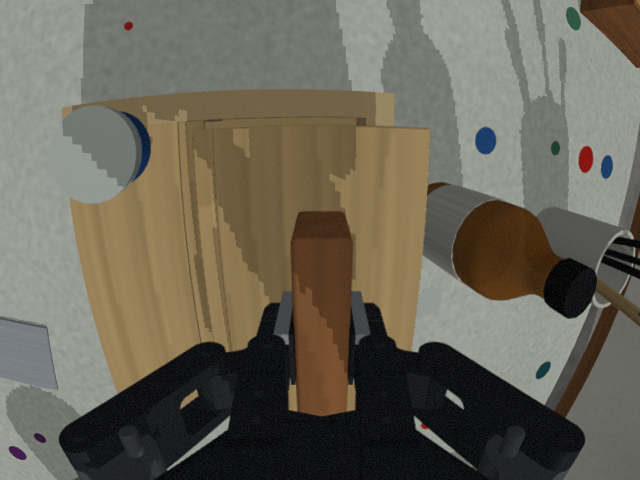

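View pics/s9.png

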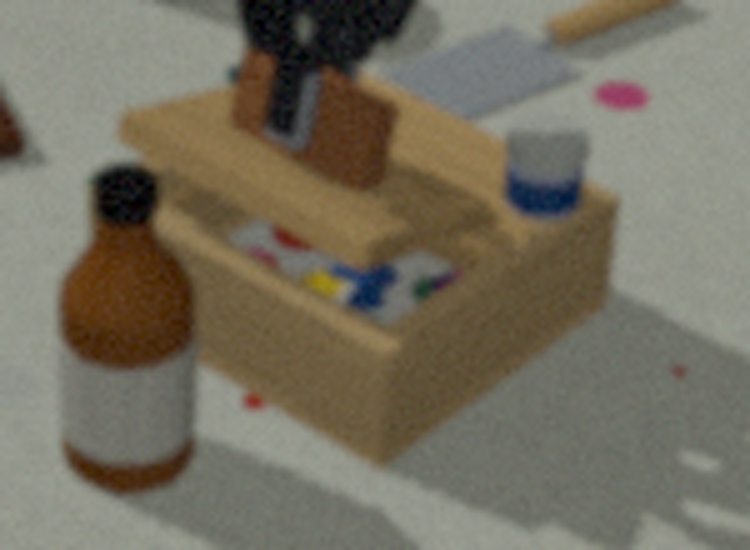

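```bash
python3 - <<'E'
from h import *
z=np.load('pics/w9.npz');T=z['T'];P=wcloud(z['d'],get_calibration('wrist'))
W=(P@T[:3,:3].T+T[:3,3])*1000
C=CR.inv().apply((W-CP).reshape(-1,3)).reshape(W.shape)
# profile at y in 60..72
for y0 in (45,55,65):
    m=(abs(C[...,1]-y0)<3)&(C[...,2]>30)&(C[...,0]<10)&(C[...,0]>-80)
    Q=C[m]; Q=Q[np.argsort(Q[:,0])]
    b=np.arange(-44,8,2)
    print(y0,[(int(x),round(float(np.median(Q[(Q[:,0]>=x)&(Q[:,0]<x+2),2])),1)) for x in b if ((Q[:,0]>=x)&(Q[:,0]<x+2)).sum()>2])
m=(abs(C[...,2]-65)<6)&(C[...,0]<-45)&(C[...,0]>-86); print("lid top",np.median(C[m][:,2]), "y max",np.percentile(C[m][:,1],[99,99.8]))
m=(C[...,0]<75)&(C[...,0]>0)&(C[...,2]>85)&(C[...,2]<112); print("board y max",np.percentile(C[m][:,1],[98,99,99.8]))
E
```

```text
45 [(-44, 65.9), (-42, 65.7), (-40, 65.8), (-38, 66.1), (-36, 65.9), (-34, 66.0), (-32, 65.7), (-30, 65.6), (-28, 51.6), (-26, 51.0), (-24, 50.8), (-22, 50.8), (-20, 80.9), (-18, 81.5), (-16, 82.0), (-14, 82.5), (-12, 83.1), (-10, 92.5), (-8, 93.5), (-6, 93.8), (-4, 94.3), (-2, 95.0), (0, 95.3), (2, 95.9), (4, 96.4), (6, 96.8)]
55 [(-44, 65.8), (-42, 66.1), (-40, 65.9), (-38, 65.9), (-36, 65.9), (-34, 66.1), (-32, 65.8), (-30, 65.6), (-28, 52.0), (-26, 51.0), (-24, 50.7), (-22, 50.8), (-20, 81.1), (-18, 81.5), (-16, 82.1), (-14, 82.4), (-12, 83.0), (-10, 92.3), (-8, 93.4), (-6, 93.9), (-4, 94.6), (-2, 94.9), (0, 95.2), (2, 95.9), (4, 96.3), (6, 96.9)]
65 [(-44, 103.4), (-42, 94.2), (-40, 66.0), (-38, 66.1), (-36, 65.8), (-34, 65.8), (-32, 66.1), (-30, 65.6), (-28, 51.7), (-26, 50.9), (-24, 51.1), (-22, 50.8), (-20, 81.2), (-18, 81.8), (-16, 82.2), (-14, 82.6), (-12, 83.0), (-10, 92.5), (-8, 93.3), (-6, 93.8), (-4, 94.5), (-2, 94.8), (0, 95.2), (2, 95.8), (4, 96.3), (6, 96.7)]
lid top 65.91595888350125 y max [95.17857567 95.89811176]
board y max [76.56950114 77.20351473 77.66220858]
```

```bash
sed -i 's/OFF=np.array(\[0,-0.5,36.5\])/OFF=np.array([0,-0.5,37.0])/' h.py; python3 -m jog '[[[0,-3,8],[0.003,0.002,0],0.0],[[0,-6,16],[0.005,0.002,0.002],0.0],[[0,-8,22],[0.005,0.002,0.002],0.0],[[0,-8,22],[0.005,0.002,0.002],0.0],[[0,-8,22],[0.005,0.002,0.002],0.0],[[0,-8,22],[0.005,0.002,0.002],0.0]]'
python3 -c "
from h import *
where(); go(37,51.5,14); go(30,51.5,13);go(24,51.5,11)"
```

```text
time_s: 12.68
eef_pos: [0.5395, -0.002, 0.1008]
eef_rot: [0.077, 0.629, 0.768, 0.094]
wrist_force: [0.4, 0.7, -2.2]
opening: 0.226
board [36.7 -0.3 64.9] tip [-18.6  -0.2  51.1] rotvec deg [ 1.000e-02 -1.397e+01 -4.000e-02]
[539.7  -1.6 101.2]
shift [0.3, 0.4, -0.3] turn [-0.001, -0.0, -0.001] rows>= 0.014107481887740738 0.006987140000242796
[533.4  -2.9 100.4]
shift [0.3, -6.0, -1.1] turn [0.017, -0.0, -0.001] rows>= 0.14631660236476537 0.13576824031505844
[528.8  -3.8  98.7]
shift [0.3, -11.0, -0.6] turn [0.052, -0.0, -0.001] rows>= 0.26425119285855214 0.4150168016481342
```

```bash
python3 -m jog '[[[0,-3,-1],[0.008,0,0],0.0],[[0,-6,-1],[0.017,0,0],0.0],[[0,-9,-1],[0.035,0,0],0.0],[[0,-11,-1],[0.052,0,0],0.0],[[0,-11,-1],[0.052,0,0],0.0],[[0,-11,-1],[0.052,0,0],0.0]]'
python3 -c "
from h import *
print(get_obs()['torque'])
where(); go(24,51,11);go(23,51,7);go(23,51,4);go(23,50.5,1)"
```

```text
time_s: 13.18
eef_pos: [0.5291, -0.0041, 0.0993]
eef_rot: [0.061, 0.63, 0.77, 0.074]
wrist_force: [0.1, 0.1, -1.8]
opening: 0.223
[-0.07620042  0.11736716  0.02467291]
board [24.2 -0.3 62.9] tip [-31.7  -0.3  52.1] rotvec deg [ 1.000e-02 -1.101e+01 -3.000e-02]
[528.8  -3.8  98.2]
shift [0.3, -0.4, 1.0] turn [0.0, -0.0, -0.001] rows>= 0.026904005331411678 0.004186602080974195
[530.3  -3.5  94.7]
shift [0.3, 0.4, 4.8] turn [0.07, -0.0, -0.001] rows>= 0.11478296646904887 0.5597147881837674
[532.2  -3.1  91.9]
shift [0.3, 1.8, 7.9] turn [0.122, -0.0, -0.001] rows>= 0.19347397492617396 0.9787029081665067
[534.1  -2.8  88.5]
shift [0.3, 3.1, 11.6] turn [0.175, -0.0, -0.001] rows>= 0.2868630327003931 1.397694798661034
```

```bash
python3 -m jog '[[[0,0,2],[0.02,0,0],0.0],[[0,0,3],[0.045,0,0],0.0],[[0,0,5],[0.07,0,0],0.0],[[0,1,6],[0.095,0,0],0.0],[[0,2,8],[0.122,0,0],0.0],[[0,2,8],[0.122,0,0],0.0],[[0,2,8],[0.122,0,0],0.0]]'
python3 -c "
from h import *
print(get_obs()['torque'])
where(); go(23,50.5,2);go(22.8,50,0)
p,d=camera('wrist'); cv2.imwrite('pics/w10.png',p[:,:,::-1])"
```

```text
time_s: 13.77
eef_pos: [0.5329, -0.0033, 0.0915]
eef_rot: [0.022, 0.633, 0.774, 0.027]
wrist_force: [0.6, -0.8, -2.4]
opening: 0.222
[-0.06343467  0.05353659 -0.0005889 ]
board [23.6 -0.2 54.6] tip [-33.3  -0.2  50.6] rotvec deg [ 0.01 -3.99  0.  ]
[533.5  -2.9  89.5]
shift [0.3, 0.5, 2.0] turn [0.035, -0.0, 0.0] rows>= 0.05091472899170672 0.2777212994703566
[534.5  -2.7  87. ]
shift [0.3, 1.5, 4.6] turn [0.07, -0.0, 0.0] rows>= 0.1152865769060619 0.5570482590043437
```

View pics/w10.png

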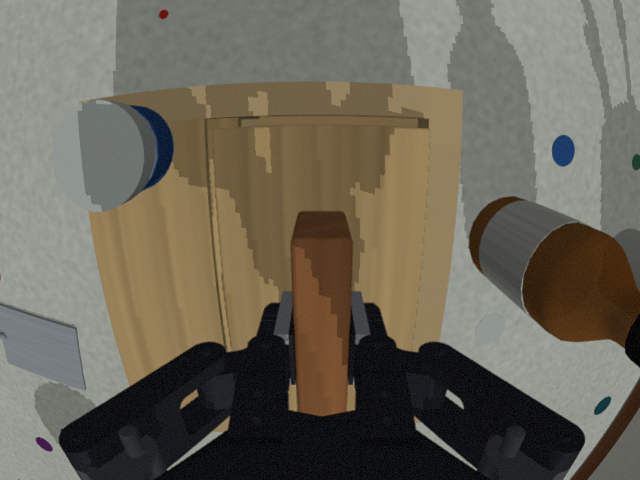

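```bash
python3 -m jog '[[[0,0,1],[0.02,0,0],0.0],[[0,0,2],[0.035,0,0],0.0],[[0,0.5,3],[0.052,0,0],0.0],[[0,1,4.5],[0.07,0,0],0.0],[[0,1,4.5],[0.07,0,0],0.0],[[0,1,4.5],[0.07,0,0],0.0]]'
python3 -c "
from h import *
print(get_obs()['torque'])
where(); go(22.5,50,0)
p,d=camera('wrist'); cv2.imwrite('pics/w11.png',p[:,:,::-1])"
```

```text
time_s: 14.32
eef_pos: [0.5344, -0.003, 0.0872]
eef_rot: [0.0, 0.633, 0.774, 0.0]
wrist_force: [-0.2, -0.5, -1.0]
opening: 0.228
[-0.01359546 -0.13063202 -0.01850273]
board [22.6 -0.3 50.2] tip [-34.4  -0.3  50.2] rotvec deg [-0.   -0.    0.01]
[534.3  -2.7  87. ]
shift [0.3, -0.1, 0.2] turn [0.0, 0.0, 0.0] rows>= 0.00968897719513292 0.0010786237456538788
```

View pics/w11.png

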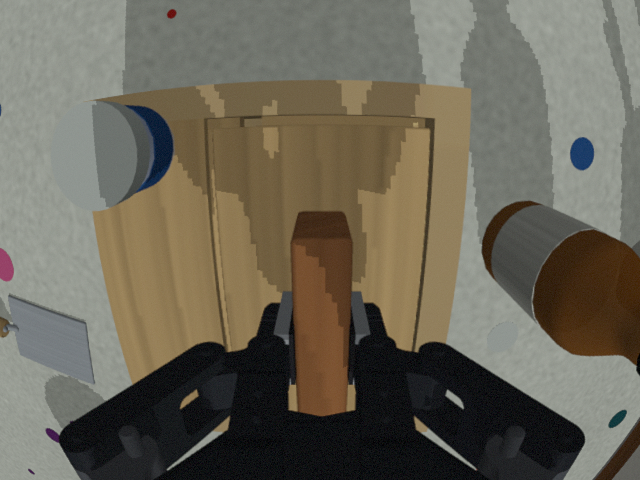

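```bash
python3 -m jog '[[[0,0,1],[0,0,0],0.0],[[0,0,1],[0,0,0],0.0],[[0,0,1],[0,0,0],0.0],[[0,0,1],[0,0,0],0.0]]'; python3 -c "
from h import *
print(get_obs()['torque']); where()"
```

```text
time_s: 14.7
eef_pos: [0.5344, -0.0031, 0.0871]
eef_rot: [0.0, 0.633, 0.774, 0.0]
wrist_force: [-4.3, 0.1, 7.5]
opening: 0.227
[0.115857   0.46794621 0.0464036 ]
board [22.5 -0.4 50.1] tip [-34.5  -0.4  50.1] rotvec deg [-0.01 -0.03  0.  ]
```

Seated with contact force. Release and retreat straight up.

```bash
python3 -m jog '[[[0,0,0],[0,0,0],0.35],[[0,0,0],[0,0,0],0.45],[[0,0,0],[0,0,0],0.5],[[0,0,0],[0,0,0],0.5],[[0,0,-15],[0,0,0],0.5],[[0,0,-40],[0,0,0],0.5],[[0,0,-80],[0,0,0],0.5],[[0,0,-120],[0,0,0],0.5],[[0,0,-150],[0,0,0],0.5],[[0,0,-150],[0,0,0],0.5],[[0,0,-150],[0,0,0],0.5]]'
python3 -c "
from h import *
c=get_calibration('wrist')
p,d=camera('wrist'); cv2.imwrite('pics/w12.png',p[:,:,::-1])
P=wcloud(d,c);T=c['world_from_camera'];W=(P@T[:3,:3].T+T[:3,3])*1000
C=CR.inv().apply((W-CP).reshape(-1,3));C=C[np.isfinite(C[:,0])]
C=C[(abs(C[:,2]-66)<6)]
for n,m in (('board',(abs(C[:,1]-40)<33)&(abs(C[:,0]-20)<40)),('lid',(abs(C[:,0]+50)<20)&(abs(C[:,1])<45))):
    Q=C[m];print(n,len(Q),np.linalg.lstsq(np.c_[Q[:,:2],np.ones(len(Q))],Q[:,2],rcond=None)[0])
p,d=camera('scene'); cv2.imwrite('pics/s12.png',cv2.resize(p[200:310,270:420][:,:,::-1],None,fx=5,fy=5,interpolation=cv2.INTER_CUBIC))
"
```

```text
time_s: 15.62
eef_pos: [0.5356, -0.0033, 0.2393]
eef_rot: [0.002, 0.633, 0.774, 0.001]
wrist_force: [-0.8, 0.3, -0.1]
opening: 0.496
board 6564 [4.03458961e-05 7.69103180e-04 6.58890921e+01]
lid 4566 [-5.70729439e-05  2.07684799e-04  6.59120196e+01]
```

View pics/w12.png

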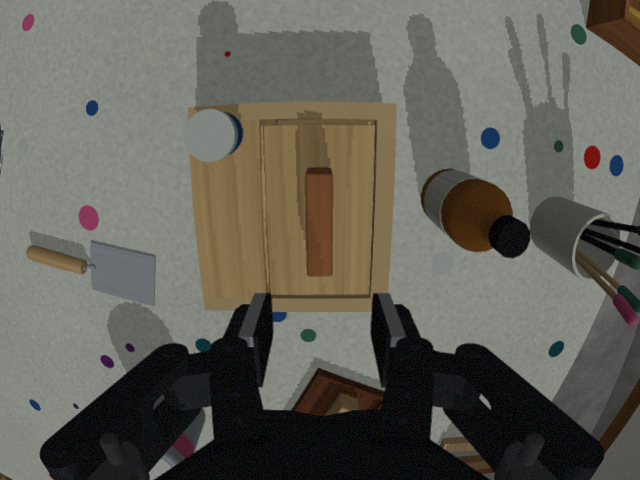

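View pics/s12.png

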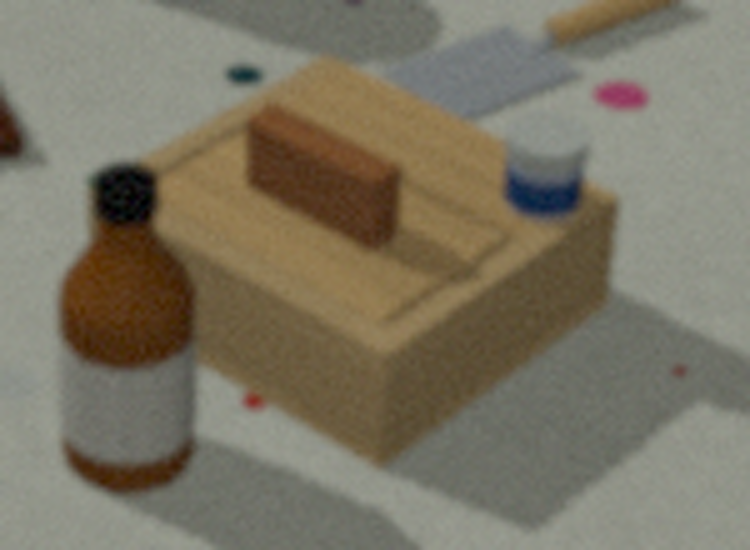

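```bash
python3 -c "
from bench import *
print(get_obs()['dq'].round(4)); print(hand_in())"
```

```text
[-0.0001  0.0204  0.0182  0.0018  0.0009  0.0008]
the job is handed in; nothing more can be done
None
```

The carrier is closed over the painting and the job is handed in, at about 15.7 s on the robot's clock. The hand-in reports no verdict.

- **Stretcher bar:** I laid it flat in the tray. The top camera puts it level and about 4–5 mm from the tray's middle, with its top at 34.8 mm, so its underside is on the tray floor.
- **Tongued board:** I slid its tongue under the lip at about 11–14°, lowered the board flat and let go.
    - **Just before release:** the gripper pose put the board at carrier x 22.5, y −0.4 and z 50.1 mm, level to within 0.1°.
    - **After release:** the board's top was within 0.1 mm of the fixed lid's height in the wrist depth picture, and the gaps round it looked even.
- **Camera offset:** The wrist camera read about 1 mm high in z and 2–3 mm off in x and y compared with the top camera. It was off by the same amount for the board and the carrier, so I relied on their relative positions.
- **Bystanders:** The last views show the pot, bottle and mug still standing in place. The plain board, tin, tape roll and paint tube were not in those views, but the arm made no contact near them. No step showed an unexpected force, and nothing went into the carrier below the ledges.

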